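# Turn over the bed plate of the tube-patching press

### The arm

A 6-joint arm with a two-finger parallel gripper is mounted at the origin on the work surface. World frame = base frame: x ahead of the robot, y to its left, z up, the work surface at z = 0. Lengths are in m, angles in rad, forces in N, time in s.
With the tool pointing down it reaches from about 0.3 to 0.775 m from the base axis. Payload 14.6 kg.
Tool frame: the origin (TCP) lies on the centre line of the jaws, within the pads' length; the fingertips stand 25 mm ahead of it and the grasp point (between the pads) lies 6 mm ahead of it (ctrl.tip_reach is the distance from the TCP to the fingertips, in m); z points along the fingers, y is the line along which they close (so a half turn about z gives the same grasp; the last joint's range is limited). The gripper opens to 94 mm and grips with 3 to 60 N. Pads are 16 mm wide; open, the fingers measure 119 mm over their backs; the gripper's body (75 mm by 177 mm) begins 78 mm behind the grasp point.
Start: joints at [-1.184, 0.3, 1.521, -0, 1.321, -0.067], TCP at [0.241, -0.494, 0.204] pointing down, gripper open.
Joint ranges: [-3.03, 3.03], [-0.79, 2.21], [0.23, 2.52], [-1.04, 4.18], [0, 3.07], [-2.55, 2.55]. Speed limits (rad/s): [2.22, 2.22, 2.57, 3.14, 3.14, 3.14].

### API

Orientations are given as [roll, pitch, yaw] about the fixed x, y, z axes, in that order (R = Rz(yaw) Ry(pitch) Rx(roll)).
In Python, from station import ctrl gives the robot as it stands. The module is installed in compiled form; this text tells all that it offers.
- The arm moves only by the tool apply_moves, never from a script. Its argument "deltas" is a list of rows, each a list of 7 numbers: the closure in counts, from 0 (fully open) to 255 (shut), then the shift along the world's x, y, z in cm, then the turn, a rotation vector about the world's x, y, z in rad. In form: [[jaw, tx, ty, tz, ax, ay, az], ...]. A call has 1 to 10 rows; each row shifts and turns the commanded pose from where the row before left it; what a row does not reach is not made up. A row lasts 1/10 s, in which the tool goes at most 50 mm and 8.59 degrees, less where a joint would pass 70% of its speed; a pose out of reach is approached as far as the arm can. A call with a gripper value outside its range is refused whole. The fingers move at their own pace and stop on an object; "grip_force" is the grip in N (left out, the last holds). Time passes only in rows, so rows that do not move let the fingers close. It gives the time, the measured TCP pose, the force, the opening and the grip force at its end, in the units of the state.
- ctrl.get_obs(): the state, without advancing time (a new reading comes with each control period).
- ctrl.camera(name): name is "scene" or "top"; returns a dict with "img" (420x560x3 uint8, red, green, blue), "K" (3x3 intrinsics, pixels), "pose" (4x4, takes a point from camera to world coordinates). Camera axes: x right, y up, looking along -z (the intrinsics and any distortion apply to the point x, -y, -z); pixel columns grow to the right and rows downward; lengths in m; the calibration is good to about 2 mm. A picture is of the moment at which its call begins. There is no depth.
- ctrl.hand_in(): hands the job in; it is judged then, once.
The state is a dict: "time_s": time; "qpos": joint angles; "joint_vel": joint speeds; "tau": joint torques, N m; "ee_pos": TCP position; "eef_rot": TCP orientation; "force": force on the tool from outside, world axes, zero at the start; "moment": the same for the moment, N m; "grip_width": finger opening in m; "grip_force": force on a finger pad.
Only numpy, scipy, OpenCV 4.12 (cv2) and the standard library are available. Lean on these libraries where they do the work, as an engineer would, in place of code of your own. Each camera call takes 0.05 s, during which the arm holds its last target. There are 200 camera calls.

### The job

The reversible bed plate on the tube-patching press lies flat side up. Lift it off its two pins, turn it over so that the grooved side is up, and seat it again fully home on the pins, flat on the press bed. Leave the other things on the shelf where they are.

Things in the scene. Friction and masses are not known exactly. Their poses are not given: they have to be found in the camera images.
- bed_plate: reversible aluminium bed plate, a block 64 mm (x) by 110 mm (y) by 20 mm thick (z), 0.23 to 0.43 kg; origin at its centre. +z points out of its flat face, up at the start. It starts seated on the pins, axes parallel to the press's. It fits again only if turned end over end, a half turn about its x. It can be stood on an end (64 by 20 mm) on the shelf, 110 mm tall
- plate_groove (a point): middle of the mouth of the groove in the plate's -z face (plate z = -10 mm); axes as the plate. The straight groove runs along x across the whole plate, 36 mm wide at the mouth, 14 mm at the floor, 7 mm deep
- plate_holes (a point): point midway between the plate's two round through holes, at half thickness (plate x = -14 mm, y = 0, z = 0); axes as the plate. The holes are 15 mm wide, at y = +36.5 and -36.5 mm, both nearer to the same long edge of the plate (x = -32 mm), which lies on the press's -x side with either face up
- press: tube-patching press of grey painted iron, bolted to the shelf; origin on the shelf under the centre of its bed, z up, x from the bed towards the lever's hinge. Its foot, 9 mm thick, reaches from x = -60 to 165 mm, y = -50 to 50 mm
- press_bed (a point): centre of the flat bed top, 45 mm above the shelf; axes as the press. A seated plate's origin lies 10 mm above it. The bed is 44 mm (x) by 104 mm (y): the plate overhangs it by 10 mm on both long sides, free down to the foot but for a rib on the +x side, 20 mm wide at y = 0 and 31 mm high
- press_pins (a point): point midway between the two pins, at bed-top level (press x = -14 mm, y = 0); axes as the press. The steel pins are 12 mm thick, stand 15 mm above the bed at y = +36.5 and -36.5 mm, and taper over their top 7 mm to 6 mm
- press_hinge (a point): axis of the press lever's hinge (press x = 145 mm, 75 mm above the shelf) between two cheeks 36 mm long and 89 mm high. The steel lever with its wooden handle is thrown back away from the bed, up to x = 370 mm and 275 mm high, and stays there; it need not be touched
- turntable: bystander: round turntable of grey plastic, 230 mm across, 28 mm high; its top turns easily. Origin under its centre
- patch_tin: bystander: closed tin 70 by 102 by 30 mm, loose on the turntable; origin at the centre of its underside
- cap_tray: bystander: red tray with small compartments, 104 (x) by 140 (y) by 22 mm high; origin at the centre of its underside
- file: bystander: steel file with a wooden handle, 210 mm long along its x, 22 mm wide, 18 mm high; origin on the shelf at x = 100 mm from the handle's end
- pump: bystander: aluminium hand pump lying along its x, from x = -148 to 170 mm, 100 mm wide at its T-handle (the -x end), 34 mm high; origin on the shelf
- tyre_lever: bystander: steel tyre lever lying along its x, 140 mm long, 17 mm wide, 15 mm high; origin on the shelf near its middle
- solution_can: bystander: upright steel can, 68 mm across, 85 mm high; origin at the centre of its underside
- spanner: bystander: steel spanner lying along its x, 180 mm long, under 15 mm high; origin on the shelf near its middle
- clear_spot (a point): a point on the shelf surface, left of the press as the robot sees it, in the middle of a bare patch where the plate can be set down to change the grip: nothing lies within 50 mm of it, and nothing higher than 35 mm within 150 mm
Things that resemble listed ones, but are neither listed nor needed, are in the scene too. What is shaped like the bed_plate but orange, pink or red is not meant.

How it is judged:
At the end, for the whole second after the job is handed in: The plate lies grooved side up (within 3.5 degrees of level), its holes over the pins (within 4 mm, within 7 degrees of the press's axes) and its underside on the bed (within 2 mm), at rest and released (angle between bed_plate's own z axis and vertical above 3.08 rad and x of plate_holes in the frame of press_pins between -0.004 and 0.004 m and y of plate_holes in the frame of press_pins between -0.004 and 0.004 m and z of plate_holes in the frame of press_pins between 0.008 and 0.012 m and angle between the x axis of bed_plate and the x axis of press, either way round below 0.12 rad and linear speed of bed_plate below 0.01 m/s); the robot touches nothing.
It fails at once if another thing on the shelf is moved by more than 30 mm (distance of any of patch_tin, cap_tray, file, pump, tyre_lever, solution_can, spanner from where it was at the start of the episode above 0.03 m).
It also fails if it takes over 64 s, if anything falls off the work surface, if the arm or the gripper's body presses on something with over 40 N, if the wrist force passes 120 N, or if a joint passes its speed limit or range.

## Working session

There is one attempt and no reset: what is moved stays moved. The work goes in short steps, Python scripts to look and compute and a tool call to move; the robot and the scene stay as the last step left them, time stands still between calls to the robot, and variables do not carry over. Pictures are saved under pics/ and viewed, at most 10 in all, crops included, and the job is handed in when it is done.

Besides the shell and the picture viewer there is one more tool, called after ">>>" in YAML: its name, and indented under it one key for each argument. apply_moves: Moves the arm, as the interface text tells. Its arguments: {"type":"object","properties":{"deltas":{"type":"array"},"grip_force":{"type":"number"}},"required":["deltas"]}

```bash
mkdir -p pics
python3 - <<'E'
from station import ctrl
import cv2
for n in("scene","top"):
    c=ctrl.camera(n); cv2.imwrite(f"pics/{n}0.png",c["img"][:,:,::-1]); print(n,c["K"].tolist(),c["pose"].round(4).tolist(),c.keys())
print(ctrl.get_obs())
E
```

```text
scene [[505.3531463294693, 0.0, 277.7817953099199], [0.0, 505.3531463294693, 217.23806217438636], [0.0, 0.0, 1.0]] [[-0.4812, -0.6434, 0.5954, 1.3196], [0.8765, -0.3408, 0.34, 0.453], [-0.0158, 0.6855, 0.7279, 1.0752], [0.0, 0.0, 0.0, 1.0]] dict_keys(['img', 'K', 'pose'])
top [[494.9266386024507, 0.0, 276.2978018981699], [0.0, 494.9266386024507, 220.24683127912738], [0.0, 0.0, 1.0]] [[-0.012, 0.9957, -0.0916, 0.4091], [-0.9999, -0.0108, 0.013, 0.0184], [0.0119, 0.0917, 0.9957, 1.3563], [0.0, 0.0, 0.0, 1.0]] dict_keys(['img', 'K', 'pose'])
{'time_s': 0.1, 'qpos': array([-1.18360977e+00,  3.00391889e-01,  1.52148816e+00, -1.28477279e-05,
        1.32071156e+00, -6.65734106e-02]), 'joint_vel': array([-1.88187265e-03,  4.86675688e-04, -2.03423570e-03,  8.65535062e-04,
       -1.18307285e-03, -6.67419582e-05]), 'tau': array([ 1.22976227e-03, -5.32642579e+01, -3.53285122e+01,  7.09401886e-02,
        2.34904687e-02, -4.61451873e-05]), 'ee_pos': array([ 0.2410128 , -0.49412809,  0.20356909]), 'eef_rot': array([-3.14059508e+00, -5.40379091e-05,  4.53763124e-01]), 'force': array([ 0.15606495,  0.2321081 , -0.55526215]), 'moment': array([-0.00177759,  0.02183005,  0.00473361]), 'grip_force': 0.0, 'grip_width': 0.09352314990006276}
```

View pics/scene0.png

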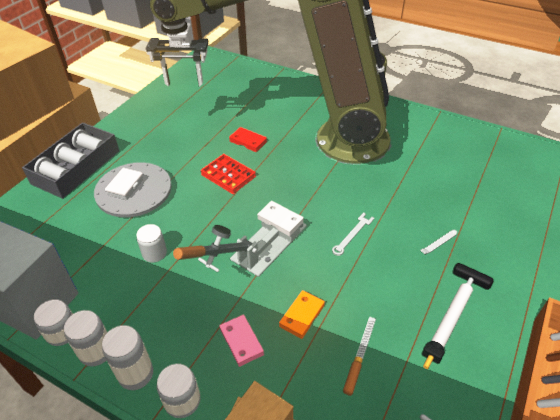

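View pics/top0.png

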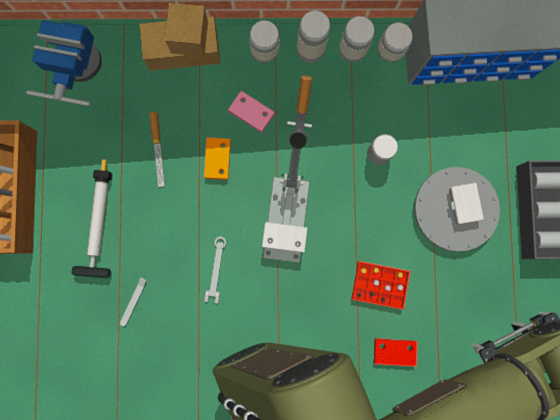

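Scene: the press is at about (287,230) in the top view, with the white plate across (265..307, 223..252). The spanner is at (217,270), and there's bare shelf around (175,235). I'll zoom in on both views.

Run:
```python
import cv2,numpy as np
a=cv2.imread("pics/top0.png")[170:270,250:330]; b=cv2.imread("pics/scene0.png")[190:280,220:320]
a=cv2.resize(a,None,fx=5,fy=5,interpolation=cv2.INTER_CUBIC); b=cv2.resize(b,None,fx=4,fy=4,interpolation=cv2.INTER_CUBIC)
o=np.zeros((500,800,3),np.uint8);o[:500,:400]=a;o[:360,400:]=b;cv2.imwrite("pics/crop0.png",o)
```

```text
(no output)
```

View pics/crop0.png

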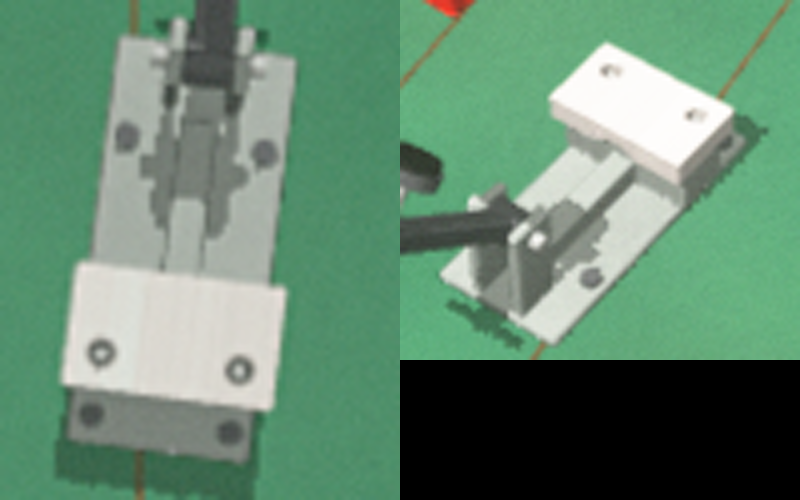

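Plate-top corners in the top crop are (77,262), (286,288), (272,409) and (63,384). In the scene crop they are (550,97), (605,42), (735,107) and (678,165). The holes are on the robot side. Next I fit the pose.

```bash
cat > h.py <<'E'
import numpy as np
from station import ctrl
def proj(c,P):
    T=np.linalg.inv(c["pose"]); p=(T[:3,:3]@np.asarray(P,float).T).T+T[:3,3]
    q=np.c_[p[:,0],-p[:,1],-p[:,2]]@c["K"].T
    return q[:,:2]/q[:,2:]
def unproj(c,uv,z):
    d=np.linalg.inv(c["K"])@[uv[0],uv[1],1]; d=c["pose"][:3,:3]@[d[0],-d[1],-d[2]]; o=c["pose"][:3,3]
    return o+d*(z-o[2])/d[2]
E
python3 - <<'E'
from h import *
from scipy.optimize import least_squares
t=ctrl.camera("top");s=ctrl.camera("scene")
f=lambda a,k,o:(np.array(a,float)+.5)/k-.5+o
tu=f([(77,262),(286,288),(272,409),(63,384)],5,[250,170]); su=f([(150,97),(205,42),(335,107),(278,165)],4,[220,190])
def W(p,B):
    c,s_=np.cos(p[2]),np.sin(p[2]); B=np.array(B); return np.c_[p[0]+c*B[:,0]-s_*B[:,1],p[1]+s_*B[:,0]+c*B[:,1],B[:,2]]
B=[(.032,.055,.065),(.032,-.055,.065),(-.032,-.055,.065),(-.032,.055,.065)]
S=[(.032,-.055,.065),(-.032,-.055,.065),(-.032,.055,.065),(.032,.055,.065)]
for u in (1,0,2):
    r=lambda p:np.r_[((proj(t,W(p,B))-tu).ravel() if u!=0 else []),((proj(s,W(p,S))-su).ravel() if u!=1 else [])]
    q=least_squares(r,[.4,0,0]); print(q.x.round(4),q.fun.round(1))
for n,uv in dict(sp1=(220,238),sp2=(212,302),fil=(160,187),tyr=(143,280),tyr2=(123,325),pump=(100,210),A=(170,240)).items(): print(n,unproj(t,uv,0).round(3))
E
```

```text
[ 0.4844 -0.0194 -0.1316] [ 0.1  0.1 -0.  -0.1  0.   0.  -0.1 -0. ]
[ 0.4834 -0.0175 -0.1304] [-0.1 -0.3  0.   0.2 -0.4  0.2  0.4 -0.1]
[ 0.4839 -0.0185 -0.1311] [-0.2  0.3 -0.3  0.1 -0.3  0.2 -0.4  0.2 -0.5 -0.3 -0.3  0.2 -0.8  0.3
 -0.  -0.1]
sp1 [0.487 0.156 0.   ]
sp2 [0.314 0.177 0.   ]
fil [0.63  0.321 0.   ]
tyr [0.375 0.364 0.   ]
tyr2 [0.255 0.416 0.   ]
pump [0.567 0.484 0.   ]
A [0.483 0.292 0.   ]
```

>>> apply_moves:
  deltas:
    - [0,2,4,0.5,0,0,0.1]
    - [0,2,4,0.5,0,0,0.1]
    - [0,2,4,0.5,0,0,0.1]
    - [0,2,4,0.5,0,0,0.1]
    - [0,2,4,0.5,0,0,0.1]
    - [0,2,4,0.5,0,0,0.1]
    - [0,2,4,0.5,0,0,0.1]
    - [0,2,4,0.5,0,0,0.1]
    - [0,2,4,0.5,0,0,0.1]
    - [0,2,4,0.5,0,0,0.086]

```text
time_s: 1.2
ee_pos: [0.4415, -0.0925, 0.2544]
eef_rot: [3.141, 0.0, 1.444]
force: [0.5, -0.0, -0.3]
grip_width: 0.0942
grip_force: 0.0
```

>>> apply_moves:
  deltas:
    - [0,2.15,3.8,0,0,0,0]
    - [0,2.15,3.8,0,0,0,0]
    - [0,0,0,0,0.13,0,0]
    - [0,0,0,0,0.13,0,0]
    - [0,0,0,0,0.13,0,0]
    - [0,0,0,0,0.13,0,0]
    - [0,0,0,0,0.13,0,0]
    - [0,0,0,0,0.13,0,0]
    - [0,0,0,0,0,0,0]

```text
time_s: 2.1
ee_pos: [0.4837, -0.0195, 0.2522]
eef_rot: [-3.007, -0.775, 1.38]
force: [0.7, -0.9, -0.7]
grip_width: 0.0936
grip_force: 0.0
```

```bash
python3 -c "
from station import ctrl
o=ctrl.get_obs();print(o['time_s'],o['qpos'].round(3),o['ee_pos'].round(4),o['eef_rot'].round(3),o['force'])"
```

```text
2.1 [-0.482  0.28   1.623  0.679  1.651 -0.437] [ 0.4837 -0.0195  0.2522] [-3.007 -0.775  1.38 ] [ 0.68736969 -0.94213279 -0.7245182 ]
```

```bash
cat >> h.py <<'E'
from scipy.spatial.transform import Rotation as R
def err(center,tilt,yaw=-.131,ahead=.006):
    """cm and rotvec from the measured pose to: grasp point at center, tool tilted about press x"""
    o=ctrl.get_obs()
    T=R.from_rotvec(tilt*np.array([np.cos(yaw),np.sin(yaw),0]))*R.from_euler('xyz',[np.pi,0,yaw+np.pi/2])
    tcp=np.array(center)-ahead*T.as_matrix()[:,2]
    cur=R.from_euler('xyz',o['eef_rot'])
    print('t',round(o['time_s'],2),'q',o['qpos'].round(2),'F',o['force'].round(1),'w',round(o['grip_width'],4))
    print('d cm',((tcp-o['ee_pos'])*100).round(2),'rot',(T*cur.inv()).as_rotvec().round(3),'tcp',tcp.round(4))
E
python3 -c "
from h import *
err([.484,-.0185,.055],.785)"
```

```text
t 2.1 q [-0.48  0.28  1.62  0.68  1.65 -0.44] F [ 0.7 -0.9 -0.7] w 0.0936
d cm [ -0.02  -0.32 -19.29] rot [-0.006 -0.096 -0.036] tcp [ 0.4834 -0.0227  0.0592]
```

>>> apply_moves:
  deltas:
    - [0,0,-0.1,-3,-0.006,-0.096,-0.036]
    - [0,0,-0.1,-3,0,0,0]
    - [0,0,-0.1,-3,0,0,0]
    - [0,0,0,-3,0,0,0]
    - [0,0,0,-2,0,0,0]
    - [0,0,0,0,0,0,0]

```text
time_s: 2.7
ee_pos: [0.4833, -0.0207, 0.1124]
eef_rot: [3.14, -0.779, 1.444]
force: [-0.4, -0.0, 0.7]
grip_width: 0.0939
grip_force: 0.0
```

```bash
python3 -c "
from h import *
import cv2
err([.484,-.0185,.055],.785)
a=cv2.resize(ctrl.camera('top')['img'][150:290,220:360,::-1],None,fx=2.8,fy=2.8);b=cv2.resize(ctrl.camera('scene')['img'][150:290,200:340,::-1],None,fx=2.8,fy=2.8)
cv2.imwrite('pics/p1.png',np.hstack([a,b]))"
```

```text
t 2.7 q [-0.5   0.42  1.8   0.74  1.34 -0.71] F [-0.4 -0.   0.7] w 0.0939
d cm [ 0.01 -0.2  -5.32] rot [ 0.006  0.    -0.003] tcp [ 0.4834 -0.0227  0.0592]
```

View pics/p1.png

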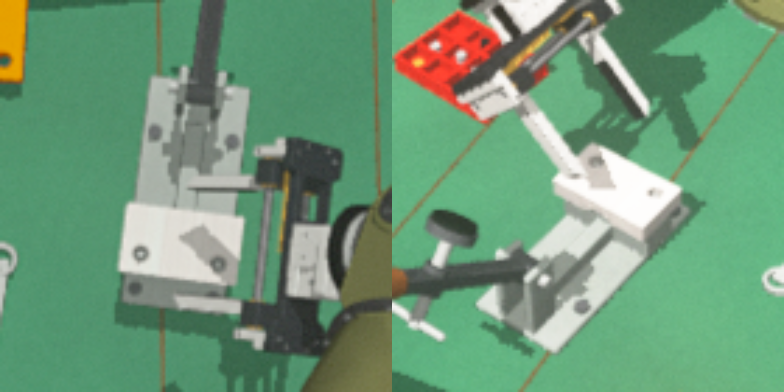

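The picture shows the fingers straddling the plate's long sides, well centred and clear of the lever. I'll go down and grip.

>>> apply_moves:
  deltas:
    - [0,0,-0.1,-2,0,0,0]
    - [0,0,-0.1,-2,0,0,0]
    - [0,0,0,-1.3,0,0,0]
    - [0,0,0,0,0,0,0]
    - [120,0,0,0,0,0,0]
    - [120,0,0,0,0,0,0]
    - [120,0,0,0,0,0,0]
    - [120,0,0,0,0,0,0]
  grip_force: 20

```text
time_s: 3.6
ee_pos: [0.4842, -0.0234, 0.0615]
eef_rot: [3.135, -0.78, 1.446]
force: [-3.4, -0.3, 2.6]
grip_width: 0.0656
grip_force: 1.6
```

>>> apply_moves:
  deltas:
    - [255,0,0,0,0,0,0]
    - [255,0,0,0,0,0,0]
    - [255,0,0,0,0,0,0]
    - [255,0,0,0,0,0,0]
  grip_force: 50

```text
time_s: 4.0
ee_pos: [0.4842, -0.0233, 0.0615]
eef_rot: [3.135, -0.781, 1.446]
force: [-2.2, -1.3, 6.7]
grip_width: 0.0628
grip_force: 50.0
```

```bash
python3 -c "
from h import *
err([.484,-.0185,.055],.785)"
```

```text
t 4.0 q [-0.51  0.51  1.82  0.76  1.27 -0.79] F [-2.2 -1.3  6.7] w 0.0628
d cm [-0.07  0.06 -0.22] rot [ 0.005  0.004 -0.002] tcp [ 0.4834 -0.0227  0.0592]
```

>>> apply_moves:
  deltas:
    - [255,0,0,0.5,0,0,0]
    - [255,0,0,1,0,0,0]
    - [255,0,0,1,0,0,0]
    - [255,0,0,2,0,0,0]
    - [255,0,0,3,0,0,0]
    - [255,0,0,3,0,0,0]
    - [255,0,0,3,0,0,0]
    - [255,0,0,0,0,0,0]

```text
time_s: 4.8
ee_pos: [0.4851, -0.0238, 0.1999]
eef_rot: [3.127, -0.778, 1.452]
force: [0.6, -0.3, -4.3]
grip_width: 0.0631
grip_force: 50.0
```

```bash
python3 -c "
from h import *
import cv2
err([.47,.28,.19],-.785)
b=cv2.resize(ctrl.camera('scene')['img'][100:300,180:380,::-1],None,fx=2.5,fy=2.5)
cv2.imwrite('pics/p2.png',b)"
```

```text
t 4.8 q [-0.51  0.29  1.74  0.72  1.48 -0.59] F [ 0.6 -0.3 -4.3] w 0.0631
d cm [-1.46 30.8  -0.57] rot [-1.549  0.211 -0.01 ] tcp [0.4706 0.2842 0.1942]
```

View pics/p2.png

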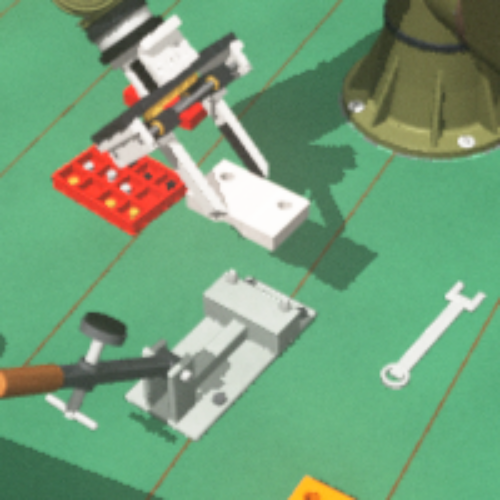

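The plate is held and level, and the pins are free. Next I carry it left and turn it a quarter.

>>> apply_moves:
  deltas:
    - [255,-0.1,2.2,0,-0.1106,0.0151,0]
    - [255,-0.1,2.2,0,-0.1106,0.0151,0]
    - [255,-0.1,2.2,0,-0.1106,0.0151,0]
    - [255,-0.1,2.2,0,-0.1106,0.0151,0]
    - [255,-0.1,2.2,0,-0.1106,0.0151,0]
    - [255,-0.1,2.2,0,-0.1106,0.0151,0]
    - [255,-0.1,2.2,0,-0.1106,0.0151,0]
    - [255,-0.1,2.2,0,-0.1106,0.0151,0]
    - [255,-0.1,2.2,0,-0.1106,0.0151,0]
    - [255,-0.1,2.2,0,-0.1106,0.0151,0]

```text
time_s: 5.85
ee_pos: [0.4735, 0.1977, 0.1951]
eef_rot: [-3.137, 0.341, 1.444]
force: [0.2, -0.5, -3.0]
grip_width: 0.0628
grip_force: 50.0
```

>>> apply_moves:
  deltas:
    - [255,-0.1,2.2,0,-0.1106,0.0151,0]
    - [255,-0.1,2.2,0,-0.1106,0.0151,0]
    - [255,-0.1,2.2,0,-0.1106,0.0151,0]
    - [255,-0.1,2.2,0,-0.1106,0.0151,0]
    - [255,0,0,0,0,0,0]
    - [255,0,0,0,0,0,0]

```text
time_s: 6.45
ee_pos: [0.4696, 0.2849, 0.1937]
eef_rot: [-3.128, 0.784, 1.451]
force: [-0.0, -0.3, -2.0]
grip_width: 0.0624
grip_force: 50.0
```

```bash
python3 -c "
from h import *
import cv2
err([.47,.28,.055],-.785)
a=cv2.resize(ctrl.camera('top')['img'][130:330,90:290,::-1],None,fx=2,fy=2)
b=cv2.resize(ctrl.camera('scene')['img'][130:330,280:480,::-1],None,fx=2,fy=2)
cv2.imwrite('pics/p3.png',np.hstack([a,b]))"
```

```text
t 6.45 q [ 0.71  0.68  1.17 -0.51  1.89  0.83] F [-0.  -0.3 -2. ] w 0.0624
d cm [  0.09  -0.07 -13.45] rot [-0.002 -0.009 -0.001] tcp [0.4706 0.2842 0.0592]
```

View pics/p3.png

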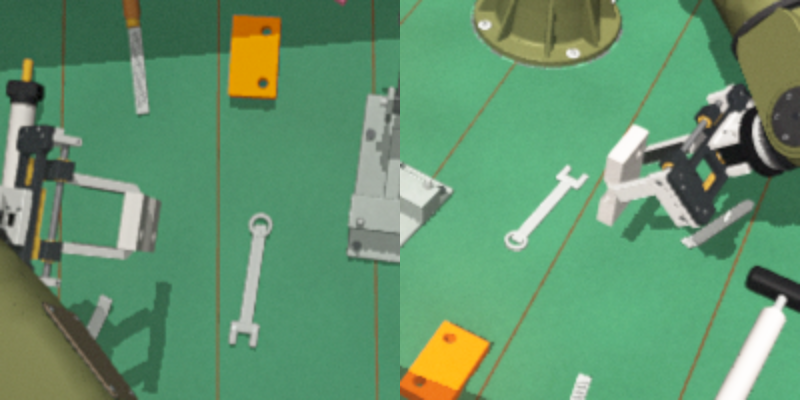

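The plate stands upright in the grip over bare shelf, with the groove facing the press (crop right at (620,170)). Now I lower it.

>>> apply_moves:
  deltas:
    - [255,0.09,-0.07,-3,0,-0.009,0]
    - [255,0,0,-3,0,0,0]
    - [255,0,0,-3,0,0,0]
    - [255,0,0,-2,0,0,0]
    - [255,0,0,-1,0,0,0]
    - [255,0,0,-0.5,0,0,0]
    - [255,0,0,-0.3,0,0,0]
    - [255,0,0,0,0,0,0]
    - [255,0,0,0,0,0,0]

```text
time_s: 7.45
ee_pos: [0.4713, 0.2842, 0.0689]
eef_rot: [3.137, 0.78, 1.436]
force: [-0.3, 0.2, -2.9]
grip_width: 0.0629
grip_force: 50.0
```

>>> apply_moves:
  deltas:
    - [255,0,0,-0.3,0,0,0]
    - [255,0,0,-0.3,0,0,0]
    - [255,0,0,0,0,0,0]
    - [255,0,0,0,0,0,0]

```text
time_s: 7.85
ee_pos: [0.471, 0.284, 0.062]
eef_rot: [3.138, 0.781, 1.437]
force: [-0.4, -0.8, -3.8]
grip_width: 0.0625
grip_force: 50.0
```

>>> apply_moves:
  deltas:
    - [255,0,0,-0.2,0,0,0]
    - [255,0,0,0,0,0,0]
    - [255,0,0,0,0,0,0]

```text
time_s: 8.15
ee_pos: [0.4712, 0.2841, 0.0607]
eef_rot: [3.137, 0.781, 1.436]
force: [0.3, 1.9, 4.7]
grip_width: 0.0627
grip_force: 50.0
```

>>> apply_moves:
  deltas:
    - [255,0,0,-0.1,0,0,0]
    - [255,0,0,0,0,0,0]
    - [60,0,0,0,0,0,0]
    - [30,0,0,0,0,0,0]
    - [0,0,0,0,0,0,0]
    - [0,0,0,0,0,0,0]
    - [0,0,0,0,0,0,0]
  grip_force: 10

```text
time_s: 8.85
ee_pos: [0.471, 0.2839, 0.0589]
eef_rot: [3.138, 0.781, 1.437]
force: [0.1, 0.3, -0.1]
grip_width: 0.0938
grip_force: 0.0
```

```bash
python3 -c "
from h import *
import cv2
err([.471,.282,.055],-.785)
a=cv2.resize(ctrl.camera('top')['img'][180:290,110:220,::-1],None,fx=3.6,fy=3.6)
b=cv2.resize(ctrl.camera('scene')['img'][190:300,330:440,::-1],None,fx=3.6,fy=3.6)
cv2.imwrite('pics/p4.png',np.hstack([a,b]))"
```

```text
t 8.85 q [ 0.71  0.83  1.25 -0.49  1.68  0.95] F [ 0.1  0.3 -0.1] w 0.0938
d cm [0.06 0.23 0.03] rot [-0.003  0.003  0.001] tcp [0.4716 0.2862 0.0592]
```

View pics/p4.png

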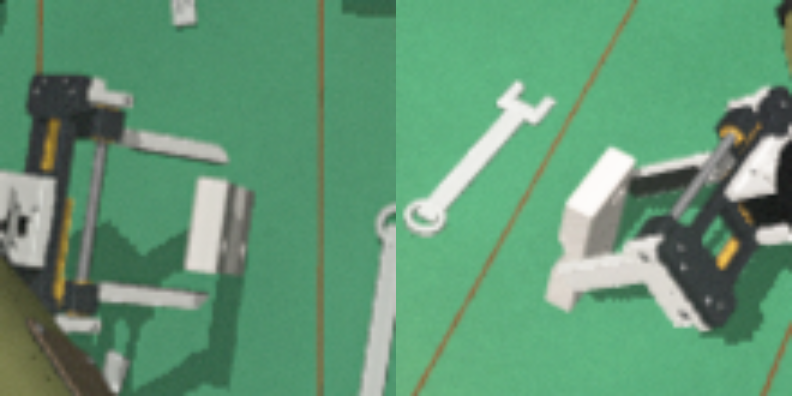

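The plate stands free on its end at top crop (220,225), and the fingers are open on both sides. Up, tilt the other way, then come down again.

>>> apply_moves:
  deltas:
    - [0,0,0,2,0,0,0]
    - [0,0,0,4,0,0,0]
    - [0,0,0,4,0,0,0]
    - [0,0,0,4,0,0,0]
    - [0,0,0,4,0,0,0]
    - [0,0,0,0,0.112,-0.0148,0]
    - [0,0,0,0,0.112,-0.0148,0]
    - [0,0,0,0,0.112,-0.0148,0]
    - [0,0,0,0,0.112,-0.0148,0]
    - [0,0,0,0,0.112,-0.0148,0]

```text
time_s: 9.95
ee_pos: [0.471, 0.2841, 0.2412]
eef_rot: [3.137, 0.21, 1.437]
force: [-0.2, -0.2, 0.3]
grip_width: 0.0939
grip_force: 0.0
```

>>> apply_moves:
  deltas:
    - [0,0,0,0,0.112,-0.0148,0]
    - [0,0,0,0,0.112,-0.0148,0]
    - [0,0,0,0,0.112,-0.0148,0]
    - [0,0,0,0,0.112,-0.0148,0]
    - [0,0,0,0,0.112,-0.0148,0]
    - [0,0,0,0,0.112,-0.0148,0]
    - [0,0,0,0,0.112,-0.0148,0]
    - [0,0,0,0,0.112,-0.0148,0]
    - [0,0,0,0,0.104,-0.0137,0]
    - [0,0,0,0,0,0,0]

```text
time_s: 10.95
ee_pos: [0.4706, 0.2828, 0.239]
eef_rot: [-3.141, -0.794, 1.435]
force: [0.0, -0.3, 0.0]
grip_width: 0.0939
grip_force: 0.0
```

```bash
python3 -c "
from h import *
err([.471,.2775,.055],.785)"
```

```text
t 10.95 q [ 0.12  0.13  1.84  0.88  1.12 -0.13] F [ 0.  -0.3  0. ] w 0.0939
d cm [ -0.02  -0.96 -17.98] rot [-0.009  0.     0.004] tcp [0.4704 0.2733 0.0592]
```

>>> apply_moves:
  deltas:
    - [0,0,-0.3,-3,-0.009,0,0.004]
    - [0,0,-0.3,-3,0,0,0]
    - [0,0,-0.3,-3,0,0,0]
    - [0,0,0,-3,0,0,0]
    - [0,0,0,-3,0,0,0]
    - [0,0,0,-2,0,0,0]
    - [0,0,0,-1,0,0,0]
    - [0,0,0,0,0,0,0]
    - [0,0,0,0,0,0,0]

```text
time_s: 11.85
ee_pos: [0.4715, 0.2753, 0.0603]
eef_rot: [3.138, -0.783, 1.444]
force: [0.4, -0.0, -0.5]
grip_width: 0.094
grip_force: 0.0
```

```bash
python3 -c "
from h import *
err([.471,.2775,.055],.785)"
```

```text
t 11.85 q [ 0.11  0.43  1.96  1.08  0.89 -0.54] F [ 0.4 -0.  -0.5] w 0.094
d cm [-0.11 -0.2  -0.1 ] rot [ 0.002  0.002 -0.002] tcp [0.4704 0.2733 0.0592]
```

>>> apply_moves:
  deltas:
    - [0,-0.1,-0.2,-0.1,0,0,0]
    - [0,0,0,0,0,0,0]
    - [120,0,0,0,0,0,0]
    - [120,0,0,0,0,0,0]
    - [120,0,0,0,0,0,0]
    - [120,0,0,0,0,0,0]
    - [120,0,0,0,0,0,0]
  grip_force: 10

```text
time_s: 12.55
ee_pos: [0.4699, 0.273, 0.0581]
eef_rot: [3.14, -0.784, 1.442]
force: [-1.3, -0.7, 0.7]
grip_width: 0.0635
grip_force: 10.0
```

>>> apply_moves:
  deltas:
    - [255,0,0,0,0,0,0]
    - [255,0,0,0,0,0,0]
    - [255,0,0,0,0,0,0]
    - [255,0,0,0,0,0,0]
  grip_force: 50

```text
time_s: 12.95
ee_pos: [0.47, 0.273, 0.0581]
eef_rot: [3.14, -0.784, 1.442]
force: [-1.1, 0.1, 1.2]
grip_width: 0.0607
grip_force: 50.0
```

```bash
python3 -c "
from h import *
import cv2
err([.471,.2775,.055],.785)
a=cv2.resize(ctrl.camera('top')['img'][180:290,110:220,::-1],None,fx=3.6,fy=3.6)
b=cv2.resize(ctrl.camera('scene')['img'][190:300,330:440,::-1],None,fx=3.6,fy=3.6)
cv2.imwrite('pics/p5.png',np.hstack([a,b]))"
```

```text
t 12.95 q [ 0.1   0.43  1.96  1.09  0.89 -0.55] F [-1.1  0.1  1.2] w 0.0607
d cm [0.05 0.03 0.12] rot [ 0.002  0.001 -0.001] tcp [0.4704 0.2733 0.0592]
```

View pics/p5.png

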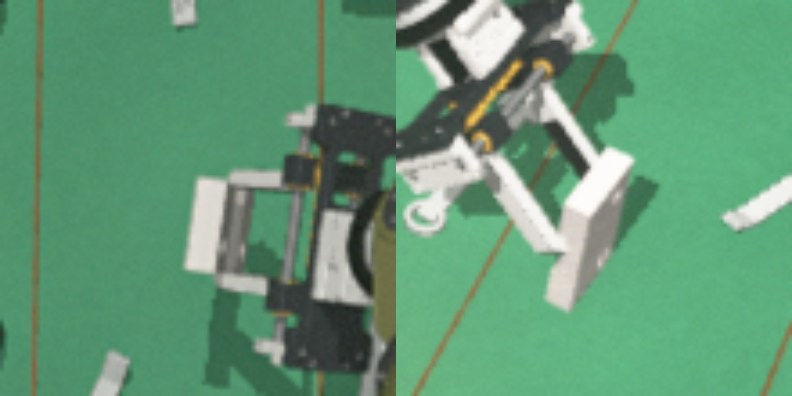

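The grip is central from the other side. Lift, carry back and turn the second quarter.

>>> apply_moves:
  deltas:
    - [255,0,0,1,0,0,0]
    - [255,0,0,3,0,0,0]
    - [255,0,0,3,0,0,0]
    - [255,0,0,3,0,0,0]
    - [255,0,0,3,0,0,0]
    - [255,0,0,1,0,0,0]
    - [255,0,0,0,0,0,0]

```text
time_s: 13.75
ee_pos: [0.4703, 0.2729, 0.199]
eef_rot: [3.137, -0.784, 1.444]
force: [0.3, -0.5, -4.2]
grip_width: 0.0605
grip_force: 50.0
```

>>> apply_moves:
  deltas:
    - [255,0.1,-2.1,0,-0.112,0.0148,0]
    - [255,0.1,-2.1,0,-0.112,0.0148,0]
    - [255,0.1,-2.1,0,-0.112,0.0148,0]
    - [255,0.1,-2.1,0,-0.112,0.0148,0]
    - [255,0.1,-2.1,0,-0.112,0.0148,0]
    - [255,0.1,-2.1,0,-0.112,0.0148,0]
    - [255,0.1,-2.1,0,-0.112,0.0148,0]
    - [255,0.1,-2.1,0,-0.112,0.0148,0]
    - [255,0.1,-2.1,0,-0.112,0.0148,0]
    - [255,0.1,-2.1,0,-0.112,0.0148,0]

```text
time_s: 14.75
ee_pos: [0.4796, 0.0624, 0.1964]
eef_rot: [-3.137, 0.351, 1.444]
force: [-0.4, -0.7, -4.1]
grip_width: 0.0607
grip_force: 50.3
```

>>> apply_moves:
  deltas:
    - [255,0.1,-2.1,0,-0.112,0.0148,0]
    - [255,0.1,-2.1,0,-0.112,0.0148,0]
    - [255,0.1,-2.1,0,-0.112,0.0148,0]
    - [255,0.1,-1.6,0,-0.1,0.0132,0]
    - [255,0,0,0,0,0,0]
    - [255,0,0,0,0,0,0]

```text
time_s: 15.35
ee_pos: [0.4837, -0.0154, 0.1966]
eef_rot: [-3.135, 0.783, 1.446]
force: [-0.2, 0.2, -1.9]
grip_width: 0.0605
grip_force: 50.5
```

```bash
python3 -c "
from h import *
err([.4844,-.020,.085],-.785)"
```

```text
t 15.35 q [ 0.26  0.36  1.65 -0.71  1.51  0.58] F [-0.2  0.2 -1.9] w 0.0605
d cm [  0.13  -0.04 -10.73] rot [-0.002 -0.004 -0.001] tcp [ 0.485  -0.0158  0.0892]
```

>>> apply_moves:
  deltas:
    - [255,0.1,0,-3,-0.002,-0.004,0]
    - [255,0,0,-3,0,0,0]
    - [255,0,0,-2,0,0,0]
    - [255,0,0,-2,0,0,0]
    - [255,0,0,-0.5,0,0,0]
    - [255,0,0,0,0,0,0]
    - [255,0,0,0,0,0,0]

```text
time_s: 16.05
ee_pos: [0.4855, -0.0158, 0.094]
eef_rot: [3.136, 0.786, 1.436]
force: [0.3, 0.2, -3.9]
grip_width: 0.0606
grip_force: 50.6
```

```bash
python3 -c "
from h import *
import cv2
err([.4844,-.020,.085],-.785)
a=cv2.resize(ctrl.camera('top')['img'][190:280,240:330,::-1],None,fx=4.4,fy=4.4,interpolation=2)
b=cv2.resize(ctrl.camera('scene')['img'][170:260,235:325,::-1],None,fx=4.4,fy=4.4,interpolation=2)
cv2.imwrite('pics/p6.png',np.hstack([a,b]))"
```

```text
t 16.05 q [ 0.26  0.51  1.71 -0.73  1.35  0.73] F [ 0.3  0.2 -3.9] w 0.0606
d cm [-0.05 -0.   -0.48] rot [ 0.002  0.004 -0.   ] tcp [ 0.485  -0.0158  0.0892]
```

View pics/p6.png

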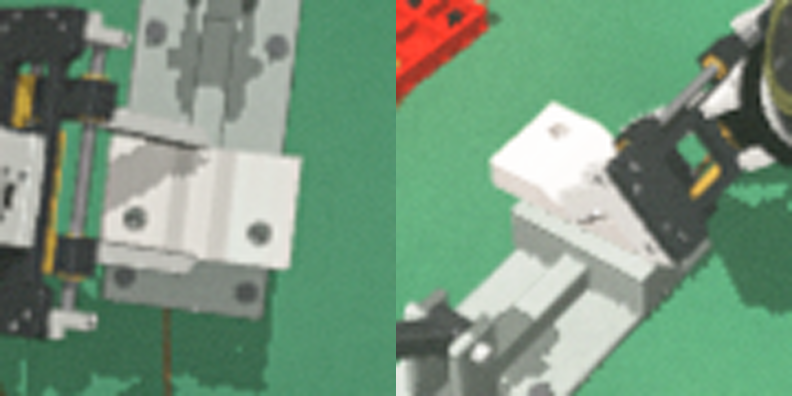

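Grooved side is up, with the holes on the robot side at top-crop (135,217) and (260,233). The right corners are at (301,157) and (292,270). I'll check these against the expected hole positions.

```bash
python3 -c "
from h import *
t=ctrl.camera('top')
c,s=np.cos(-.131),np.sin(-.131)
for uv,e in [((135,217),(-14,36.5)),((260,233),(-14,-36.5)),((301,157),(32,-55)),((292,270),(-32,-55))]:
    p=unproj(t,(np.array(uv)+.5)/4.4-.5+[240,190],.0995)[:2]-[.4842,-.0187]
    print((np.array([c*p[0]+s*p[1],-s*p[0]+c*p[1]])*1000).round(1),e)"
```

```text
[-11.7  35.3] (-14, 36.5)
[-12.3 -37.5] (-14, -36.5)
[ 34.3 -56.1] (32, -55)
[-31.3 -58.3] (-32, -55)
```

>>> apply_moves:
  deltas:
    - [255,-0.1,0.03,-0.5,0,0.004,0]
    - [255,0,0,-1,0,0,0]
    - [255,0,0,-0.5,0,0,0]
    - [255,0,0,-0.3,0,0,0]
    - [255,0,0,0,0,0,0]
    - [255,0,0,0,0,0,0]

```text
time_s: 16.8
ee_pos: [0.4841, -0.0157, 0.0701]
eef_rot: [-3.14, 0.788, 1.442]
force: [0.5, -1.5, -3.0]
grip_width: 0.0604
grip_force: 50.5
```

>>> apply_moves:
  deltas:
    - [255,0,0,-0.2,0,0,0]
    - [255,0,0,-0.2,0,0,0]
    - [255,0,0,-0.1,0,0,0]
    - [255,0,0,0,0,0,0]

```text
time_s: 17.2
ee_pos: [0.4839, -0.0157, 0.0649]
eef_rot: [-3.139, 0.788, 1.442]
force: [-0.0, -0.3, -3.8]
grip_width: 0.0607
grip_force: 50.5
```

>>> apply_moves:
  deltas:
    - [255,0,0,-0.2,0,0,0]
    - [255,0,0,-0.2,0,0,0]
    - [255,0,0,0,0,0,0]
    - [255,0,0,0,0,0,0]

```text
time_s: 17.6
ee_pos: [0.4841, -0.0157, 0.0611]
eef_rot: [-3.14, 0.788, 1.442]
force: [0.6, 0.6, -1.7]
grip_width: 0.0606
grip_force: 50.1
```

>>> apply_moves:
  deltas:
    - [255,0,0,-0.1,0,0,0]
    - [255,0,0,0,0,0,0]
    - [255,0,0,0,0,0,0]

```text
time_s: 17.9
ee_pos: [0.4841, -0.0157, 0.0608]
eef_rot: [-3.141, 0.789, 1.441]
force: [-1.4, 3.3, 6.6]
grip_width: 0.0607
grip_force: 50.3
```

>>> apply_moves:
  deltas:
    - [255,0,0,-0.1,0,0,0]
    - [255,0,0,0,0,0,0]
    - [80,0,0,0,0,0,0]
    - [40,0,0,0,0,0,0]
    - [0,0,0,0,0,0,0]
    - [0,0,0,0,0,0,0]
    - [0,0,0,0,0,0,0]
  grip_force: 10

```text
time_s: 18.6
ee_pos: [0.484, -0.0158, 0.059]
eef_rot: [-3.14, 0.788, 1.442]
force: [0.8, -0.6, 0.2]
grip_width: 0.0922
grip_force: 0.0
```

>>> apply_moves:
  deltas:
    - [0,0,0,1,0,0,0]
    - [0,0,0,2,0,0,0]
    - [0,0,0,3,0,0,0]
    - [0,0,1,4,0,0,0]
    - [0,0,4,3,0,0,0]
    - [0,0,4,2,0,0,0]
    - [0,0,4,2,0,0,0]
    - [0,0,4,0,0,0,0]
    - [0,0,4,0,0,0,0]
    - [0,0,0,0,0,0,0]

```text
time_s: 19.6
ee_pos: [0.4836, 0.1979, 0.2292]
eef_rot: [-3.14, 0.787, 1.446]
force: [0.4, -0.8, 0.0]
grip_width: 0.0939
grip_force: 0.0
```

```bash
python3 -c "
from h import *
import cv2
a=cv2.resize(ctrl.camera('top')['img'][190:280,240:330,::-1],None,fx=4.4,fy=4.4,interpolation=2)
b=cv2.resize(ctrl.camera('scene')['img'][180:270,235:325,::-1],None,fx=4.4,fy=4.4,interpolation=2)
cv2.imwrite('pics/p7.png',np.hstack([a,b]))"
```

```text
(no output)
```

View pics/p7.png

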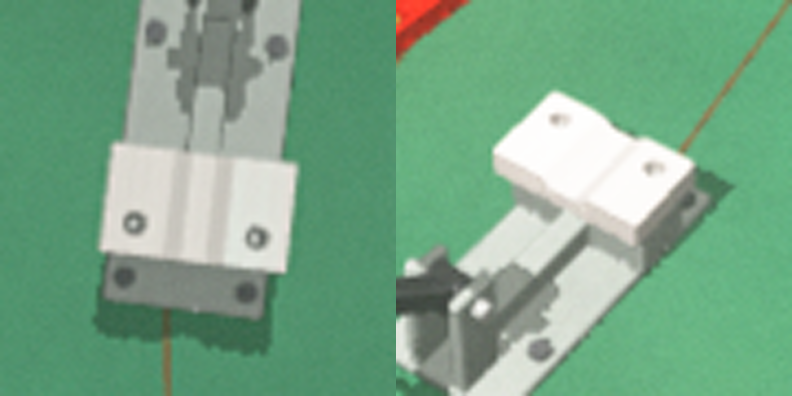

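The plate lies groove up with the pins visible in both holes at (134,222) and (257,238). Its corners match the original seated position to within about a pixel. I'm handing in.

```bash
python3 -c "
from station import ctrl
print(ctrl.hand_in())"
```

```text
the job is handed in; nothing more can be done
None
```

The bed plate is turned over, grooved side up, and by the last pictures sits flat on both pins. I handed the job in at about 20 s of the 64 s allowed; the hand-in call did not report a verdict.

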